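Hang the larger ladle on the rail

ROBOT

A 6-joint arm with a two-finger parallel gripper is mounted at the origin on a cart in front of the work surface, level with it; the furniture and walls round the work are solid. World frame = base frame: x ahead of the robot, y to its left, z up, the work surface at z = 0. Lengths are in m, angles in rad, forces in N, time in s.
With the tool pointing down it reaches from about 0.3 to 0.875 m from the base axis. Payload 6.4 kg.
Tool frame: the origin (TCP) lies on the centre line of the jaws, within the pads' length; the fingertips stand 8 mm ahead of it and the grasp point (between the pads) lies 11 mm behind it; z points along the fingers, y is the line along which they close (so a half turn about z gives the same grasp; the last joint's range is limited). The gripper opens to 85 mm and grips with 20 to 120 N. Pads are 22 mm wide; open, the fingers measure 114 mm over their backs; the gripper's body (76 mm by 85 mm) begins 54 mm behind the grasp point. The pads swing forward as they close: fully open they stand 13 mm farther back than shut.
Start: joints at [-0.206, 0.181, 1.607, -0, 1.354, -0.206], TCP at [0.575, 0, 0.239] pointing down, gripper open.
Joint ranges: [-2.99, 2.99], [-0.89, 2.07], [0.3, 2.58], [-1.14, 4.28], [0, 2.63], [-3.12, 3.12]. Speed limits (rad/s): [2.57, 2.57, 3.01, 3.14, 3.14, 3.14].

INTERFACE

Orientations are given as a rotation vector (axis times angle).
In Python, from cell import bot gives the robot as it stands.
- The arm moves only by the tool drive_tool, never from a script. Its argument "rows" is a list of rows, each a list of 5 numbers: the opening, from 0 (shut) to 1 (fully open), then the shift along the tool's x, y, z normalised to -1 to 1, where 1 is 0.2 m, then the turn about the tool's z normalised to -1 to 1, where 1 is pi/2 rad. A call has 1 to 20 rows; each row is the pose to reach, as a shift and turn from the pose commanded when the call began, along the tool's axes at that moment; what a row does not reach only later rows make up. A row lasts 1/10 s, in which the tool goes at most 50 mm and 8.59 degrees, less where a joint would pass 70% of its speed; a pose out of reach is approached as far as the arm can. A call with a number of a shift or a turn outside -1 to 1 is refused whole. A call with a gripper value outside its range is refused whole. The fingers move at their own pace and stop on an object; "squeeze" is the grip in N (left out, the last holds). Time passes only in rows, so rows that repeat a pose let the fingers close. It gives the time, the measured TCP pose, the force, the opening and the grip force at its end, in the units of the state.
- bot.get_state(): the state, without advancing time (a new reading comes with each control period).
- bot.get_image(name): name is "scene" or "side" or "wrist"; returns a dict with "image" (384x512x3 uint8, red, green, blue), "fx", "fy", "cx", "cy" (pixels), "R" (3x3) and "t" (3): a world point X has camera coordinates R X + t. Camera axes: x right, y down, z forward; pixel columns grow to the right and rows downward; lengths in m; the calibration is good to about 2 mm. A picture is of the moment at which its call begins. There is no depth.
- bot.finish_job(): hands the job in; it is judged then, once.
Trained networks look in a picture, given as the dict that the camera call returned (one of the last four; its "shot" number tells which), for a name from the list of things; names that differ only in an ending like _2 or _b are one class to them, and where a whole thing is asked for, a point or a joint stands for the part that bears it (a point fixed in the world has none). Each returns a list of dicts, best first, with "score" (0 to 1); they miss things now and then, are a little off and sometimes report something else, mostly with a low value. They report only what shows in the picture. A call takes as long as a camera call.
- bot.spot_in(query, picture): "at" ([column, row] in pixels, amid what is visible of it).
- bot.spot_point(query, picture): "at" ([column, row] in pixels: a listed point, or the origin of a listed thing).
The state is a dict: "clock": time; "joint_pos": joint angles; "joint_velocities": joint speeds; "tau": joint torques, N m; "eef_pos": TCP position; "eef_rot": TCP orientation; "force": force on the tool from outside, world axes, zero at the start; "wrist_torque": the same for the moment, N m; "width": finger opening in m; "grip_force": force on a finger pad.
Only numpy, scipy, OpenCV 4.12 (cv2) and the standard library are available. Lean on these libraries where they do the work, as an engineer would, in place of code of your own. Each camera call takes 0.05 s, during which the arm holds its last target. There are 200 camera calls.

TASK

Hang the larger of the two steel ladles on the top bar of the two-bar rail, by the hook on its handle. Its cup sits off to one side, so set the hook down on the bar rather than dropping it, and let go so that the ladle comes to rest hanging there. Leave the smaller ladle standing where it is.

Things in the scene. Friction and masses are not known exactly. Their poses are not given: they have to be found in the camera images.
- ladle_large: larger steel ladle (0.16-0.26 kg), standing on its cup, 60 mm wide, 52 mm high. Origin: centre of the cup's underside, z up. Upright 8 mm bar handle at x = +33 mm, y = 0, topped by a black square grip 15 x 15 mm, z = 158 to 202 mm: hold it there. Below the grip a hook of 8 mm bar bends towards +x, away from the cup; its free tip at x = +71 mm reaches down to z = 105 mm
- ladle_large_hook (a point): highest point inside the large ladle's hook, at x = +52 mm, y = 0, z = 142 mm of the ladle, axes as the ladle's. The hook is a half-round crown 30 mm wide inside, open downwards; this point rests on the bar when the ladle hangs
- ladle_small: smaller steel ladle of the same form, standing near by; cup 42 mm wide and 36 mm high, top of its black grip 165 mm high, handle at x = +24 mm. Origin: centre of the cup's underside. It stays where it is
- rail_top (a point): middle of the top bar's upper side, 190 mm above the worktop, z up. The rail is a fixed stand: two level 10 mm steel bars, 250 mm long along y, the second 85 mm straight below the first, between two dark posts that end at the top bar (heads 3 mm higher). Free from both sides. A ladle hung with its cup towards -x (robot's side) swings about 0.1 rad until its handle leans on the lower bar

How it is judged:
At the end, for the whole second after the job is handed in: The larger ladle hangs still by its hook on the top bar between the posts: crown of the hook within 12 mm of the bar sideways, 10 mm in height, 115 mm of its middle along it; tilted under 0.6 rad, clear of the worktop, under 0.03 m/s and 0.3 rad/s. The smaller ladle stands upright (x of ladle_large_hook in the frame of rail_top between -0.012 and 0.012 m and y of ladle_large_hook in the frame of rail_top between -0.115 and 0.115 m and z of ladle_large_hook in the frame of rail_top between -0.01 and 0.01 m and angle between ladle_large's own z axis and vertical below 0.6 rad and height (world z) of ladle_large above 0.015 m and linear speed of ladle_large below 0.03 m/s and angular speed of ladle_large below 0.3 rad/s and angle between ladle_small's own z axis and vertical below 0.15 rad); the robot touches nothing.
It fails at once if the larger ladle is dropped: it moves faster than 0.7 m/s while no finger holds it (linear speed of ladle_large above 0.7 m/s and contact force between the fingers and ladle_large below 0.05 N).
It fails at once if the smaller ladle is moved more than 30 mm from where it stood (distance of ladle_small from where it was at the start of the episode above 0.03 m).
It also fails if it takes over 42 s, if anything falls off the work surface, if the arm or the gripper's body presses on something with over 40 N, if the wrist force passes 120 N, or if a joint passes its speed limit or range.

## Working session

There is one attempt and no reset: what is moved stays moved. The work goes in short steps, Python scripts to look and compute and a tool call to move; the robot and the scene stay as the last step left them, time stands still between calls to the robot, and variables do not carry over. Pictures are saved under pics/ and viewed, at most 10 in all, crops included, and the job is handed in when it is done.

Besides the shell and the picture viewer there is one more tool, called after "Request:" by a JSON object that holds its "fn" and its "kwargs", one argument or row to a line. drive_tool: Moves the arm, as the interface text tells. Scaled input: -1 to 1 covers 0.2 m each way for a shift and pi/2 rad each way for a turn. Its arguments: {"type":"object","properties":{"rows":{"type":"array","items":{"type":"array","items":{"type":"number"}}},"squeeze":{"type":"number"}},"required":["rows"]}

```bash
mkdir -p pics
cat > h.py <<'E'
import numpy as np, cv2
from cell import bot
from scipy.spatial.transform import Rotation as Rot
def tri(obs):
    A=[];b=[]
    for p,(u,v) in obs:
        P=np.hstack([np.array(p["R"]),np.array(p["t"]).reshape(3,1)])
        x=(u-p["cx"])/p["fx"];y=(v-p["cy"])/p["fy"]
        for r in (x*P[2]-P[0],y*P[2]-P[1]): A.append(r[:3]);b.append(-r[3])
    X,res,_,_=np.linalg.lstsq(np.array(A),np.array(b),rcond=None)
    return X,np.sqrt(res)
def onz(p,uv,z):
    R=np.array(p["R"]);t=np.array(p["t"]).ravel()
    d=R.T@np.array([(uv[0]-p["cx"])/p["fx"],(uv[1]-p["cy"])/p["fy"],1]);c=-R.T@t
    return c+d*(z-c[2])/d[2]
def proj(p,X):
    c=np.array(p["R"])@X+np.array(p["t"]).ravel();return np.array([p["fx"]*c[0]/c[2]+p["cx"],p["fy"]*c[1]/c[2]+p["cy"]])
E
python3 - <<'E'
from h import *
P={n:bot.get_image(n) for n in ("scene","side","wrist")}
for n,p in P.items():
    for q in ("ladle_large","ladle_large_hook","ladle_small","rail_top"):
        for f in ("spot_in","spot_point"):
            if f=="spot_in" and q in("ladle_large_hook","rail_top"): continue
            print(n,q,f,[(np.round(d["at"],1).tolist(),round(d["score"],2)) for d in getattr(bot,f)(q,p)[:3]])
im=np.hstack([P["scene"]["image"],P["side"]["image"]])
cv2.imwrite("pics/a.png",cv2.resize(im[:,:,::-1],(800,300),interpolation=cv2.INTER_AREA))
cv2.imwrite("pics/s.png",P["scene"]["image"][:,:,::-1])
cv2.imwrite("pics/d.png",P["side"]["image"][:,:,::-1])
for n in P: print(n,-np.array(P[n]["R"]).T@np.array(P[n]["t"]).ravel())
import pickle;pickle.dump(P,open("P.pkl","wb"))
s=bot.get_state();print(s["clock"],s["eef_pos"],s["eef_rot"])
E
```

```text
scene ladle_large spot_in [([208.2, 216.7], 0.76), ([301.7, 172.5], 0.29)]
scene ladle_large spot_point [([203.6, 231.7], 0.61)]
scene ladle_large_hook spot_point [([217.4, 178.7], 0.71)]
scene ladle_small spot_in [([280.7, 275.7], 0.8)]
scene ladle_small spot_point [([273.0, 290.4], 0.66)]
scene rail_top spot_point [([297.8, 144.8], 0.65)]
side ladle_large spot_in [([288.3, 250.2], 0.88)]
side ladle_large spot_point [([295.1, 266.6], 0.58)]
side ladle_large_hook spot_point [([269.6, 209.5], 0.9)]
side ladle_small spot_in []
side ladle_small spot_point [([318.7, 200.0], 0.74)]
side rail_top spot_point [([211.5, 150.7], 0.78)]
wrist ladle_large spot_in [([172.5, 191.1], 0.76)]
wrist ladle_large spot_point [([179.8, 176.8], 0.65)]
wrist ladle_large_hook spot_point [([193.9, 215.1], 0.6)]
wrist ladle_small spot_in [([168.8, 304.7], 0.58)]
wrist ladle_small spot_point [([159.4, 304.6], 0.41)]
wrist rail_top spot_point []
scene [ 0.01747598 -0.47970055  0.85686478]
side [0.44973046 0.66418818 0.73387489]
wrist [0.57412999 0.06615295 0.37270726]
1.05 [5.75023861e-01 1.34587395e-05 2.39290154e-01] [2.22139709e+00 2.22146452e+00 9.89854242e-08]
```

View pics/s.png

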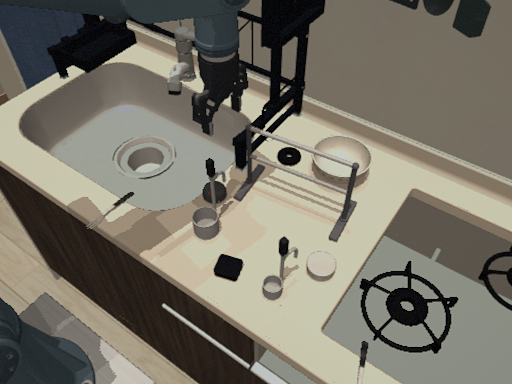

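View pics/d.png

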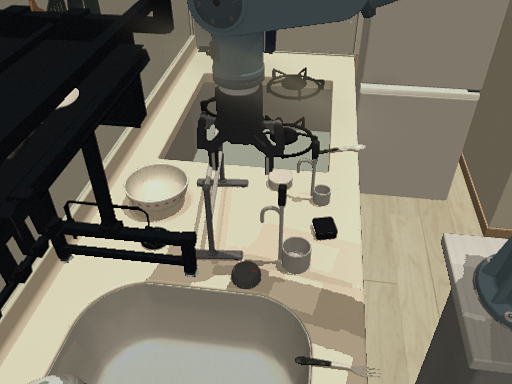

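The scene view shows the large ladle with its cup at (206,224) and grip at (211,168), the small one at (273,287), and the rail top bar running from (249,130) to (353,165). The side view shows the large cup at (296,255), its grip at (282,195), and the near end of the rail at about (209,184).

Run:
```python
from h import *
import pickle
P=pickle.load(open("P.pkl","rb"));s,d,w=P["scene"],P["side"],P["wrist"]
def t(n,*o):
    X,r=tri(o);print(n,X.round(4),r.round(4));return X
t("org",(s,(203.6,231.7)),(d,(295.1,266.6)),(w,(179.8,176.8)))
t("hook",(s,(217.4,178.7)),(d,(269.6,209.5)),(w,(193.9,215.1)))
t("grip",(s,(211,168)),(d,(282,195)))
t("rail",(s,(297.8,144.8)),(d,(211.5,150.7)))
t("small",(s,(273,290.4)),(d,(318.7,200)),(w,(159.4,304.6)))
for uv in ((203.6,231.7),): print("s org z0",onz(s,uv,0))
print("d org z0",onz(d,(295.1,266.6),0),"w",onz(w,(179.8,176.8),0))
print("hook .142",onz(s,(217.4,178.7),.142),onz(d,(269.6,209.5),.142),onz(w,(193.9,215.1),.142))
print("grip .18",onz(s,(211,168),.18),onz(d,(282,195),.18))
print("rail ends .19",onz(s,(249,127),.19),onz(s,(354,163),.19),onz(s,(297.8,144.8),.19),"side",onz(d,(209,183),.19),onz(d,(211.5,150.7),.19))
print("small z0",onz(s,(273,290.4),0),onz(d,(318.7,200),0),"small grip .15",onz(s,(284,246),.147))
c=cv2.resize(s["image"][100:300,170:370,::-1],(600,600),interpolation=cv2.INTER_CUBIC);cv2.imwrite("pics/c.png",c)
```

```text
org [ 0.4676 -0.017  -0.0058] [0.0065]
hook [ 0.5208 -0.0237  0.1361] [0.007]
grip [ 0.5032 -0.0216  0.1783] [0.0002]
rail [ 0.6607 -0.1349  0.1866] [0.0025]
small [ 4.275e-01 -2.293e-01 -3.000e-04] [0.0087]
s org z0 [ 0.46132651 -0.01688679  0.        ]
d org z0 [ 0.46944933 -0.01070917  0.        ] w [ 0.47038071 -0.01949556  0.        ]
hook .142 [ 0.51256581 -0.02830468  0.142     ] [ 0.52560697 -0.01915508  0.142     ] [ 0.51981797 -0.02111562  0.142     ]
grip .18 [ 0.50220822 -0.02276438  0.18      ] [ 0.50293613 -0.01944518  0.18      ]
rail ends .19 [ 0.64192125 -0.0184236   0.19      ] [ 0.67492003 -0.25916677  0.19      ] [ 0.65507859 -0.13681243  0.19      ] side [ 0.64193583 -0.02380324  0.19      ] [ 0.66110881 -0.13182747  0.19      ]
small z0 [ 4.28353408e-01 -2.32258411e-01  1.11022302e-16] [ 0.42993677 -0.23476483  0.        ] small grip .15 [ 0.44667637 -0.23967934  0.147     ]
```

View pics/c.png

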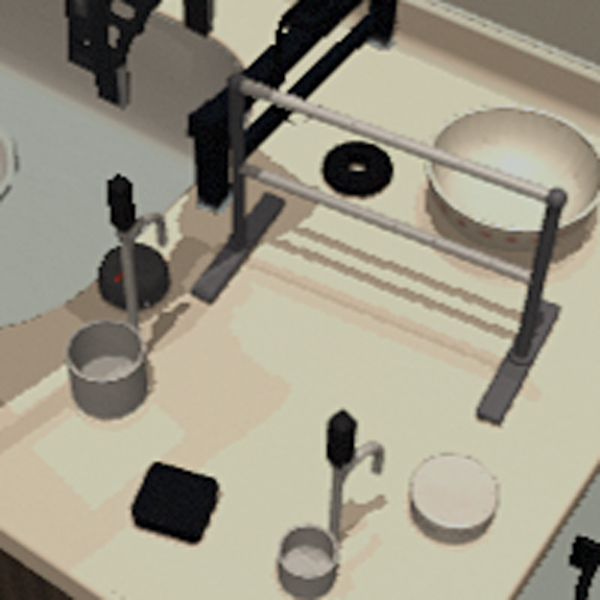

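The crop confirms the rail at a yaw of about +0.14 and a middle of about (0.659,-0.137). The large ladle's yaw is about -0.12, with its grip at (0.503,-0.021). I'll move above the grip with the jaws closing along the ladle's y.

Request:
{"fn": "drive_tool", "kwargs": {
  "rows": [
    [1,-0.105,-0.36,0,-0.92],
    [1,-0.105,-0.36,0,-0.92],
    [1,-0.105,-0.36,0,-0.92],
    [1,-0.105,-0.36,0,-0.92],
    [1,-0.105,-0.36,0,-0.92],
    [1,-0.105,-0.36,0,-0.92],
    [1,-0.105,-0.36,0,-0.92],
    [1,-0.105,-0.36,0,-0.92],
    [1,-0.105,-0.36,0,-0.92],
    [1,-0.105,-0.36,0,-0.92],
    [1,-0.105,-0.36,0,-0.92],
    [1,-0.105,-0.36,0,-0.92]
  ],
  "squeeze": 50
}}

```text
clock: 2.25
eef_pos: [0.503, -0.021, 0.2393]
eef_rot: [0.201, 3.135, -0.0]
force: [0.2, 0.5, 0.5]
width: 0.0856
grip_force: 0.0
```

Run:
```python
from h import *
s=bot.get_state();print(s["clock"],s["eef_pos"],Rot.from_rotvec(s["eef_rot"]).as_matrix().round(3).tolist())
w=bot.get_image("wrist")
for q in ("ladle_large","ladle_large_hook","rail_top"): print(q,[(np.round(x["at"],1).tolist(),round(x["score"],2)) for x in bot.spot_point(q,w)[:2]])
for X in ([.503,-.021,.202],[.468,-.017,0],[.52,-.023,.142]): print(proj(w,np.array(X)))
im=w["image"][:,:,::-1]; d=bot.get_image("scene")["image"][100:300,170:370,::-1]
cv2.imwrite("pics/w.png",np.hstack([im,cv2.resize(d,(288,384))[:, :]]))
import pickle;pickle.dump(w,open("w.pkl","wb"))
```

```text
2.25 [ 0.5030313  -0.02098483  0.23933879] [[-0.992, 0.128, 0.0], [0.128, 0.992, -0.0], [-0.0, -0.0, -1.0]]
ladle_large [([256.5, 137.4], 0.61)]
ladle_large_hook [([259.7, 213.5], 0.69)]
rail_top []
[256.61943475 218.35522038]
[255.85195564 136.67739052]
[256.6160453  211.52509901]
```

View pics/w.png

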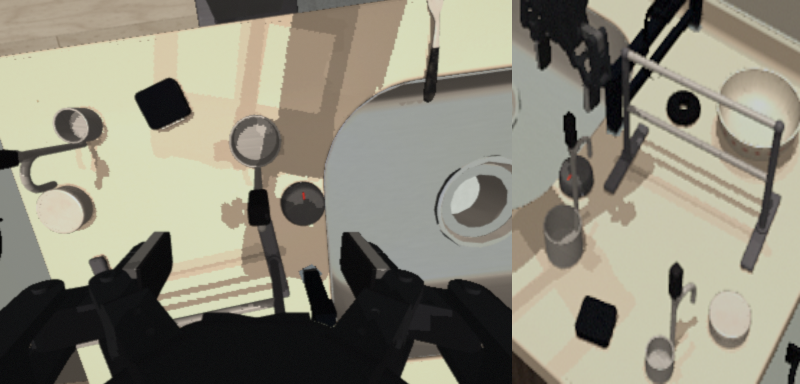

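The wrist view shows the grip at about (259,207), centred between the open jaws to within about 1 mm. I'll go down and close.

Request:
{"fn": "drive_tool", "kwargs": {
  "rows": [
    [1,0,0,0.1,0],
    [1,0,0,0.2,0],
    [1,0,0,0.28,0],
    [1,0,0,0.345,0],
    [1,0,0,0.345,0],
    [0,0,0,0.345,0],
    [0,0,0,0.345,0],
    [0,0,0,0.345,0],
    [0,0,0,0.345,0],
    [0,0,0,0.345,0],
    [0,0,0,0.345,0],
    [0,0,0,0.345,0],
    [0,0,0,0.345,0]
  ]
}}

```text
clock: 3.8
eef_pos: [0.5035, -0.0211, 0.1708]
eef_rot: [0.197, 3.134, -0.0]
force: [0.3, -0.0, 2.9]
width: 0.0143
grip_force: 49.2
```

Request:
{"fn": "drive_tool", "kwargs": {
  "rows": [
    [0,0,0,-0.1,0],
    [0,0,0,-0.25,0],
    [0,0,0,-0.4,0],
    [0,-0.05,-0.1,-0.55,-0.05],
    [0,-0.13,-0.2,-0.55,-0.1],
    [0,-0.21,-0.35,-0.55,-0.165],
    [0,-0.29,-0.5,-0.55,-0.165],
    [0,-0.34,-0.57,-0.55,-0.165],
    [0,-0.36,-0.6,-0.55,-0.165],
    [0,-0.36,-0.6,-0.55,-0.165],
    [0,-0.36,-0.6,-0.55,-0.165]
  ]
}}

```text
clock: 4.9
eef_pos: [0.559, -0.1479, 0.2799]
eef_rot: [0.21, -3.134, -0.002]
force: [0.1, 0.1, -2.6]
width: 0.0145
grip_force: 49.7
```

Run:
```python
from h import *
st=bot.get_state();R=Rot.from_rotvec(st["eef_rot"]).as_matrix();print(st["clock"],st["eef_pos"],R.round(3).tolist(),st["width"],st["force"])
P={n:bot.get_image(n) for n in ("scene","side","wrist")}
for q in ("ladle_large","ladle_large_hook","rail_top"):
    o=[]
    for n,p in P.items():
        r=bot.spot_point(q,p);print(q,n,[(np.round(x["at"],1).tolist(),round(x["score"],2)) for x in r[:2]])
        if r and r[0]["score"]>.5:o.append((p,r[0]["at"]))
    if len(o)>1: print(tri(o))
e=np.array(st["eef_pos"]);ex=-R[:,0]
hk=e+0.019*ex+np.array([0,0,.142-.170]);print("expected hook",hk)
for n,p in P.items(): print(n,proj(p,hk))
import pickle;pickle.dump(P,open("P2.pkl","wb"))
a=P["scene"]["image"][70:270,170:370,::-1];b=P["side"]["image"][100:300,150:350,::-1]
cv2.imwrite("pics/e.png",np.hstack([cv2.resize(x,(400,400),interpolation=cv2.INTER_CUBIC) for x in(a,b)]))
```

```text
4.9 [ 0.5589763  -0.14793684  0.2798744 ] [[-0.991, -0.134, -0.001], [-0.134, 0.991, 0.001], [0.001, 0.001, -1.0]] 0.014513229337354359 [ 0.12159054  0.07867394 -2.55139695]
ladle_large scene [([269.6, 210.2], 0.96)]
ladle_large side [([277.4, 182.7], 0.89)]
ladle_large wrist [([254.3, 145.0], 0.69), ([252.7, 297.5], 0.63)]
(array([ 0.52676626, -0.15295761,  0.10709143]), array([0.00386399]))
ladle_large_hook scene [([281.4, 148.4], 0.96), ([273.5, 291.0], 0.73)]
ladle_large_hook side [([252.9, 127.8], 0.9)]
ladle_large_hook wrist []
(array([ 0.57599363, -0.14429731,  0.24444257]), array([8.03556582e-05]))
rail_top scene []
rail_top side [([212.1, 148.0], 0.73)]
rail_top wrist [([254.7, 295.1], 0.71)]
(array([ 0.65784862, -0.1367206 ,  0.1909667 ]), array([0.00519796]))
expected hook [ 0.57780573 -0.14539675  0.25185734]
scene [282.53660942 145.30477391]
side [252.02973182 124.20967831]
wrist [256.11274991 251.40742805]
```

View pics/e.png

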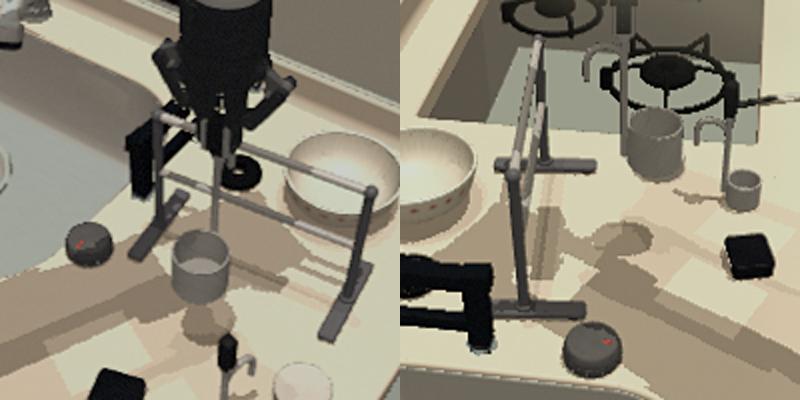

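The crops show the ladle held upright, with the hook open to the right-hand side and above the bar. The bar runs from (249.5,128.5) to (356,165.5) in scene and from (208.5,182) to (219,121) in side.

Run:
```python
from h import *
import pickle
P=pickle.load(open("P2.pkl","rb"));s,d,w=P["scene"],P["side"],P["wrist"]
a=[onz(s,(249.5,128),.19),onz(s,(356,165),.19)];b=[onz(d,(208.5,182),.19),onz(d,(219,121),.19)]
a2=tri([(s,(249.5,128)),(d,(208.5,182))]);b2=tri([(s,(356,165)),(d,(219,121))])
print(a,b,a2,b2)
for p,q in (a,b,(a2[0],b2[0])):
    m=(p+q)/2;v=p-q;print("mid",m.round(4),"yaw",np.arctan2(-v[0],v[1]).round(3),"len",np.linalg.norm(v[:2]).round(3))
print("hook: side at .252",onz(d,(252.9,127.8),.25), "scene",onz(s,(281.4,148.4),.25),"rail side",onz(d,(212.1,148),.19))
c=w["image"][:,:,::-1];cv2.imwrite("pics/f.png",c)
```

```text
[array([ 0.63984226, -0.02128903,  0.19      ]), array([ 0.67212138, -0.26513039,  0.19      ])] [array([ 0.64356008, -0.02670982,  0.19      ]), array([ 0.67063334, -0.25300755,  0.19      ])] (array([ 0.64081789, -0.02227673,  0.19189733]), array([0.00296579])) (array([ 0.67443382, -0.26360868,  0.18511313]), array([0.00260137]))
mid [ 0.656  -0.1432  0.19  ] yaw 0.132 len 0.246
mid [ 0.6571 -0.1399  0.19  ] yaw 0.119 len 0.228
mid [ 0.6576 -0.1429  0.1885] yaw 0.138 len 0.244
hook: side at .252 [ 0.57450771 -0.13505085  0.25      ] scene [ 0.57099856 -0.14733608  0.25      ] rail side [ 0.66207316 -0.14192342  0.19      ]
```

View pics/f.png

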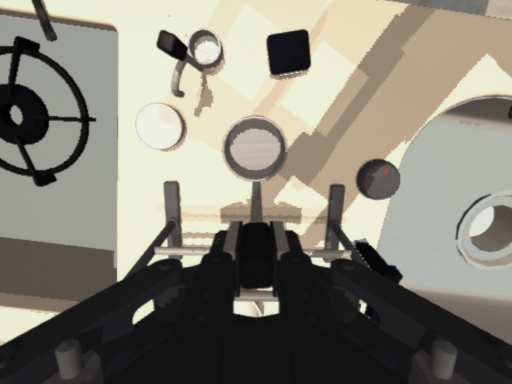

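Request:
{"fn": "drive_tool", "kwargs": {
  "rows": [
    [0,-0.08,0,0,0],
    [0,-0.18,0,0,0],
    [0,-0.28,0,0,0],
    [0,-0.36,0,0,0],
    [0,-0.41,0,0,0],
    [0,-0.41,0,0,0],
    [0,-0.41,0,0,0],
    [0,-0.41,0,0,0]
  ]
}}

```text
clock: 6.3
eef_pos: [0.6401, -0.1383, 0.2803]
eef_rot: [0.209, -3.134, -0.0]
force: [0.2, -0.8, -1.3]
width: 0.0145
grip_force: 49.6
```

Run:
```python
from h import *
st=bot.get_state();print(st["clock"],st["eef_pos"],st["width"],st["force"])
P={n:bot.get_image(n) for n in ("scene","side")}
for q in ("ladle_large","ladle_large_hook","rail_top"):
    o=[]
    for n,p in P.items():
        r=bot.spot_point(q,p);print(q,n,[(np.round(x["at"],1).tolist(),round(x["score"],2)) for x in r[:2]])
        if r and r[0]["score"]>.5:o.append((p,r[0]["at"]))
    if len(o)>1: print(tri(o))
a=P["scene"]["image"][80:230,220:370,::-1];b=P["side"]["image"][70:220,150:300,::-1]
cv2.imwrite("pics/g.png",np.hstack([cv2.resize(a,(300,300)),cv2.resize(b,(500,500),interpolation=cv2.INTER_CUBIC)[:300]]) if 0 else cv2.resize(b,(600,600),interpolation=cv2.INTER_CUBIC))
```

```text
6.3 [ 0.6400633  -0.13826874  0.2802768 ] 0.014509355297165535 [ 0.15065564 -0.77647686 -1.29350077]
ladle_large scene [([290.4, 187.1], 0.9), ([300.8, 122.7], 0.59)]
ladle_large side [([239.2, 184.4], 0.9)]
(array([ 0.61168493, -0.14858599,  0.09785885]), array([0.00603287]))
ladle_large_hook scene [([299.4, 122.8], 0.88)]
ladle_large_hook side [([209.3, 126.5], 0.84)]
(array([ 0.66136522, -0.13320964,  0.24578182]), array([0.00193946]))
rail_top scene [([302.0, 146.3], 0.62)]
rail_top side [([212.1, 151.3], 0.81)]
(array([ 0.66320285, -0.14249273,  0.18182066]), array([0.00093452]))
```

View pics/g.png

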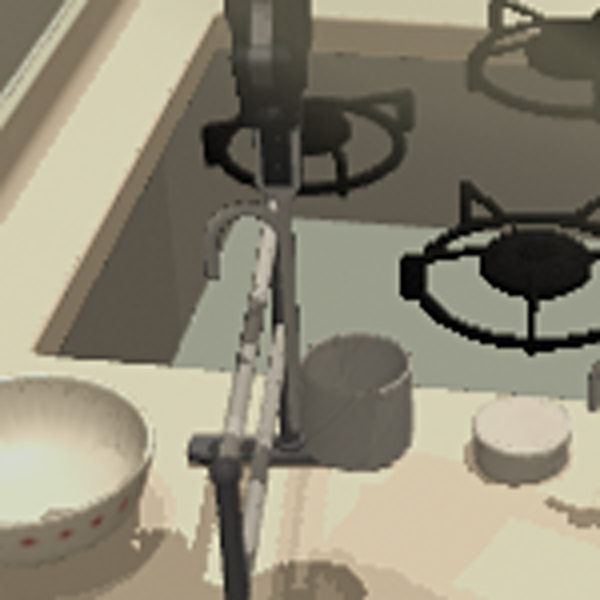

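The side crop shows the hook's crown at about (240,210), over the bar to within about 2 mm sideways. I'll lower it gently.

Request:
{"fn": "drive_tool", "kwargs": {
  "rows": [
    [0,0,0,0.05,0],
    [0,0,0,0.11,0],
    [0,0,0,0.17,0],
    [0,0,0,0.22,0],
    [0,0,0,0.25,0],
    [0,0,0,0.27,0],
    [0,0,0,0.27,0],
    [0,0,0,0.27,0]
  ]
}}

```text
clock: 7.5
eef_pos: [0.6409, -0.1383, 0.2267]
eef_rot: [-0.21, 3.134, -0.0]
force: [0.2, -0.4, -0.7]
width: 0.0146
grip_force: 49.6
```

Request:
{"fn": "drive_tool", "kwargs": {
  "rows": [
    [0,0,0,0.01,0],
    [0,0,0,0.02,0],
    [0,0,0,0.03,0],
    [0,0,0,0.03,0]
  ]
}}

```text
clock: 7.9
eef_pos: [0.6405, -0.1381, 0.2199]
eef_rot: [0.21, -3.134, -0.0]
force: [-0.3, 0.6, -1.8]
width: 0.0147
grip_force: 49.6
```

Request:
{"fn": "drive_tool", "kwargs": {
  "rows": [
    [0,0,0,0.005,0],
    [0,0,0,0.01,0],
    [0,0,0,0.01,0]
  ]
}}

```text
clock: 8.2
eef_pos: [0.6408, -0.1382, 0.2187]
eef_rot: [-0.21, 3.134, -0.0]
force: [-0.6, 0.7, 0.2]
width: 0.0145
grip_force: 50.1
```

Request:
{"fn": "drive_tool", "kwargs": {
  "rows": [
    [0,0,0,0.005,0],
    [0,0,0,0.01,0],
    [0,0,0,0.01,0]
  ]
}}

```text
clock: 8.5
eef_pos: [0.6409, -0.1383, 0.2183]
eef_rot: [-0.21, 3.133, -0.001]
force: [-5.6, 1.5, 8.6]
width: 0.0146
grip_force: 51.6
```

Contact is made, and the sideways force says the hook is about 4 mm too far ahead. I'll ease it back and check.

Request:
{"fn": "drive_tool", "kwargs": {
  "rows": [
    [0,0,0,-0.01,0],
    [0,0.01,0,-0.01,0],
    [0,0.02,0,-0.01,0],
    [0,0.02,0,-0.005,0],
    [0,0.02,0,-0.005,0]
  ]
}}

```text
clock: 9.0
eef_pos: [0.6374, -0.1389, 0.2188]
eef_rot: [-0.209, 3.132, -0.001]
force: [0.0, 1.2, 6.5]
width: 0.0146
grip_force: 51.1
```

Request:
{"fn": "drive_tool", "kwargs": {
  "rows": [
    [0,0,0,0.005,0],
    [0,0,0,0.01,0],
    [0,0,0,0.01,0]
  ]
}}

```text
clock: 9.3
eef_pos: [0.6375, -0.139, 0.2186]
eef_rot: [-0.21, 3.132, -0.002]
force: [-3.8, 1.9, 14.9]
width: 0.0146
grip_force: 52.7
```

The crown now rests on the bar. I'll ease the load, then open gently.

Request:
{"fn": "drive_tool", "kwargs": {
  "rows": [
    [0,0,0,-0.01,0],
    [0,0,0,-0.01,0],
    [0.17,0,0,-0.01,0],
    [0.19,0,0,-0.01,0],
    [0.21,0,0,-0.01,0],
    [0.24,0,0,-0.01,0],
    [0.28,0,0,-0.01,0],
    [0.35,0,0,-0.01,0],
    [0.45,0,0,-0.01,0],
    [0.6,0,0,-0.01,0],
    [0.6,0,0,-0.01,0],
    [0.6,0,0,-0.01,0]
  ],
  "squeeze": 20
}}

```text
clock: 10.5
eef_pos: [0.6367, -0.1387, 0.2173]
eef_rot: [-0.21, 3.135, -0.0]
force: [0.2, -0.6, 0.5]
width: 0.0511
grip_force: 0.0
```

Run:
```python
from h import *
st=bot.get_state();print(st["clock"],st["eef_pos"],st["width"],st["force"],st["grip_force"])
P={n:bot.get_image(n) for n in ("scene","side")}
for q in ("ladle_large_hook","rail_top"):
    o=[(p,bot.spot_point(q,p)) for p in P.values()];o=[(p,r[0]["at"]) for p,r in o if r]
    print(q,o and [np.round(x[1],1) for x in o],tri(o) if len(o)>1 else 0)
a=P["scene"]["image"][80:230,220:370,::-1];b=P["side"]["image"][70:220,150:300,::-1]
cv2.imwrite("pics/i.png",np.hstack([cv2.resize(x,(400,400),interpolation=cv2.INTER_CUBIC) for x in (a,b)]))
```

```text
10.5 [ 0.63671912 -0.13866933  0.21731288] 0.05112938839499178 [ 0.20086848 -0.58731639  0.48381529] 0.0
ladle_large_hook [array([295.5, 147. ]), array([215.7, 151.3])] (array([ 0.65189114, -0.13444845,  0.18639617]), array([0.00213604]))
rail_top [array([301.9, 146.3])] 0
```

View pics/i.png

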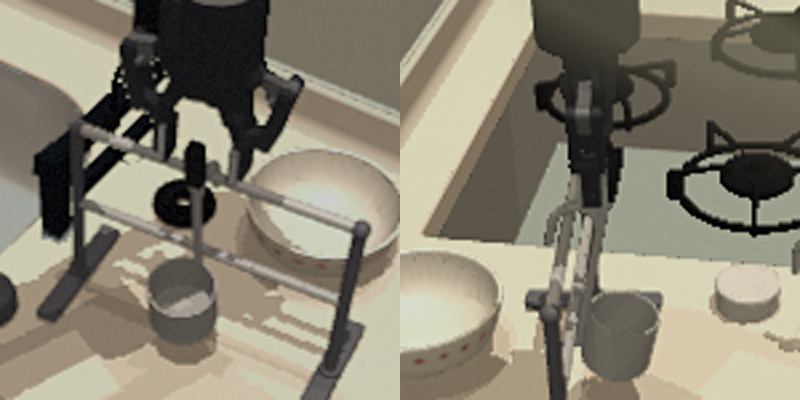

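The ladle hangs on the top bar, its grip between the open fingers at (195,165) in the left half. I'll withdraw straight up.

Request:
{"fn": "drive_tool", "kwargs": {
  "rows": [
    [0.8,0,0,-0.03,0],
    [0.8,0,0,-0.1,0],
    [0.8,0,0,-0.2,0],
    [0.8,0,0,-0.35,0],
    [0.8,0,0,-0.5,0],
    [0.8,0,0,-0.6,0],
    [0.8,0,0,-0.6,0],
    [0.8,0,0,-0.6,0],
    [0.8,0,0,-0.6,0],
    [0.8,0,0,-0.6,0],
    [0.8,0,0,-0.6,0],
    [0.8,0,0,-0.6,0],
    [0.8,0,0,-0.6,0],
    [0.8,0,0,-0.6,0],
    [0.8,0,0,-0.6,0]
  ]
}}

```text
clock: 12.3
eef_pos: [0.6367, -0.1387, 0.3373]
eef_rot: [-0.21, 3.135, -0.0]
force: [0.1, 0.5, 0.0]
width: 0.0685
grip_force: 0.0
```

Run:
```python
from h import *
o=[]
P={n:bot.get_image(n) for n in ("scene","side")}
for k in range(6): bot.get_image("side")
Q={n:bot.get_image(n) for n in ("scene","side")}
for n in P: print(n,"moved px",(np.abs(P[n]["image"].astype(int)-Q[n]["image"]).max(2)>30).sum())
for q in ("ladle_large_hook","rail_top"):
    o=[(p,bot.spot_point(q,p)) for p in Q.values()];o=[(p,r[0]["at"]) for p,r in o if r]
    print(q,[np.round(x[1],1) for x in o],tri(o) if len(o)>1 else 0)
s=bot.get_state();print(s["clock"],s["force"],s["eef_pos"])
a=Q["scene"]["image"][100:300,190:390,::-1];b=Q["side"]["image"][90:290,150:350,::-1]
cv2.imwrite("pics/j.png",np.hstack([cv2.resize(x,(400,400),interpolation=cv2.INTER_CUBIC) for x in (a,b)]))
```

```text
scene moved px 11
side moved px 3
ladle_large_hook [array([298.3, 146.7]), array([218.2, 150.9])] (array([ 0.65040335, -0.13955732,  0.18721595]), array([0.00312866]))
rail_top [array([298.3, 145.2]), array([213.6, 150.5])] (array([ 0.65771245, -0.13688102,  0.18721985]), array([0.00044939]))
13.0 [ 0.51273041 -0.39177066  0.12051554] [ 0.63673196 -0.13865963  0.33729739]
```

View pics/j.png

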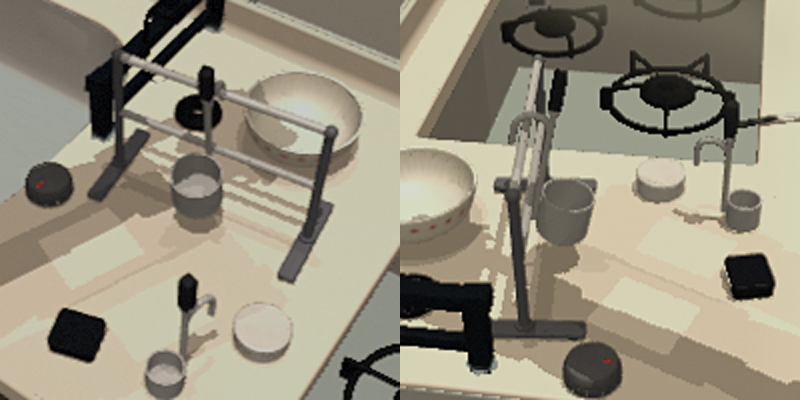

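The ladle hangs still on the top bar, with its hook centred on the bar at about (531,120) in the right half. The small ladle stands untouched. I'll let it settle a moment, then hand in.

Request:
{"fn": "drive_tool", "kwargs": {
  "rows": [
    [0.8,0,0,0,0],
    [0.8,0,0,0,0],
    [0.8,0,0,0,0],
    [0.8,0,0,0,0],
    [0.8,0,0,0,0],
    [0.8,0,0,0,0],
    [0.8,0,0,0,0],
    [0.8,0,0,0,0],
    [0.8,0,0,0,0],
    [0.8,0,0,0,0],
    [0.8,0,0,0,0],
    [0.8,0,0,0,0],
    [0.8,0,0,0,0],
    [0.8,0,0,0,0],
    [0.8,0,0,0,0],
    [0.8,0,0,0,0],
    [0.8,0,0,0,0],
    [0.8,0,0,0,0],
    [0.8,0,0,0,0],
    [0.8,0,0,0,0]
  ]
}}

```text
clock: 15.0
eef_pos: [0.6367, -0.1387, 0.3373]
eef_rot: [0.21, -3.135, -0.0]
force: [-0.1, -0.4, -0.2]
width: 0.0685
grip_force: 0.0
```

```bash
python3 -c "
from cell import bot
print(bot.finish_job())"
```

```text
the job is handed in; nothing more can be done
None
```

The larger ladle hangs by its hook near the middle of the top bar and looked still in the last pictures; the smaller ladle stands where it was, the gripper is clear, and the job was handed in at about 15 s (no verdict was returned).

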